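Lock the closing ring of the specimen pail

ROBOT

A 6-joint arm with a two-finger parallel gripper is mounted at the origin on the work surface. World frame = base frame: x ahead of the robot, y to its left, z up, the work surface at z = 0. Lengths are in m, angles in rad, forces in N, time in s.
With the tool pointing down it reaches from about 0.325 to 0.925 m from the base axis. Payload 3.1 kg.
Tool frame: the origin (TCP) lies midway between the tips of the shut fingers; the grasp point (between the pads) lies grip_depth behind it (grip_depth is the distance from the TCP to the grasp point, in m); z points along the fingers, y is the line along which they close (so a half turn about z gives the same grasp; the last joint's range is limited). The gripper opens to 85 mm and grips with 20 to 120 N. Pads are 22 mm wide; open, the fingers measure 114 mm over their backs; the gripper's body (76 mm by 85 mm) begins 54 mm behind the grasp point. The pads swing forward as they close: fully open they stand 13 mm farther back than shut.
Start: joints at [-1.384, 0.217, 1.613, -0, 1.311, -0.112], TCP at [0.184, -0.597, 0.231] pointing down, gripper open.
Joint ranges: [-2.75, 2.75], [-0.78, 2.1], [0.31, 2.55], [-1.13, 4.27], [0.13, 2.63], [-2.58, 2.58]. Speed limits (rad/s): [2.79, 2.79, 3.14, 3.14, 3.14, 3.14].

INTERFACE

Orientations are given as [roll, pitch, yaw] about the fixed x, y, z axes, in that order (R = Rz(yaw) Ry(pitch) Rx(roll)).
In Python, from station import * gives the robot as it stands. The module is installed in compiled form; this text tells all that it offers.
- The arm moves only by the tool drive_tool, never from a script. Its argument "deltas" is a list of rows, each an object with "dp": the shift along the tool's x, y, z each as a share of 5 cm, from -1 to 1, a list of three; "yaw": the turn about the tool's z as a share of 0.12 rad, from -1 to 1. A call has 1 to 12 rows; each row shifts and turns the commanded pose from where the row before left it, along the tool's axes as they then stand; what a row does not reach is not made up. A row lasts 1/8 s, in which the tool goes at most 62.5 mm and 10.7 degrees, less where a joint would pass 70% of its speed; a pose out of reach is approached as far as the arm can. A call with a number of a shift or a turn outside -1 to 1 is refused whole. A call with a gripper value outside its range is refused whole. "grip" is the finger opening in mm, from 0 to 85.4, set as the call begins (left out, the last holds). The fingers move at their own pace and stop on an object; "newtons" is the grip in N (left out, the last holds). Time passes only in rows, so rows that do not move let the fingers close. It gives the time, the measured TCP pose, the force, the opening and the grip force at its end, in the units of the state.
- read_state(): the state, without advancing time (a new reading comes with each control period).
- read_camera(name): name is "scene" or "top"; returns a dict with "pixels" (400x640x3 uint8, blue, green, red), "K" (3x3 intrinsics, pixels), "k1" (the pictures are not rectified: a ray, as slopes to the right and down, at radius r is drawn at 1 + k1 r^2 times it, then the intrinsics apply), "xyz" and "orientation" of the camera in the world. Camera axes: x right, y down, z forward; pixel columns grow to the right and rows downward; lengths in m; the calibration is good to about 2 mm. A picture is of the moment at which its call begins. There is no depth.
- finish_job(): hands the job in; it is judged then, once.
The state is a dict: "time_s": time; "qpos": joint angles; "qd": joint speeds; "joint_torque": joint torques, N m; "eef_pos": TCP position; "tool_rot": TCP orientation; "contact_force": force on the tool from outside, world axes, zero at the start; "wrist_torque": the same for the moment, N m; "grip_width": finger opening in m; "grasp_force": force on a finger pad.
Only numpy, scipy, OpenCV 4.12 (cv2) and the standard library are available. Lean on these libraries where they do the work, as an engineer would, in place of code of your own. Each camera call takes 0.05 s, during which the arm holds its last target. There are 200 camera calls.

TASK

One of the two steel specimen pails still has the lever of its closing ring standing open. Push that lever round against its own pail with the outside of your fingers, past the dead point, until it snaps home against the ring and stays there; do not take it between the fingers. Leave the other, already locked pail shut and everything else on the bench where it stands.

Things in the scene. Friction and masses are not known exactly. Their poses are not given: they have to be found in the camera images.
- pail_a: the pail to be locked: plain steel, standing firmly in a low bench socket (it does not shift), body 174 mm across, 196 mm tall; its lid is held by a closing ring 182 mm across round the very top, 178 to 196 mm above the bench. Origin: centre of its underside, z up. Its wire handle hangs down at the side; nothing on the pail stands above 202 mm
- lever_a (a joint): angle of the open ring lever of pail_a (rad) about its vertical pin. 0 = locked home against the ring, about 2.0 = standing straight out from the pail, stop at 2.35. Starts between 1.55 and 2.2; it is pushed shut counter-clockwise seen from above. The dead point is at 0.37: short of it (below 1.5) the lever springs back open if let go, past it the ring throws it to 0 and holds it there
- lever_a_pivot (a point): the lever's pin: 96 mm from the pail's axis, 187 mm above its underside. The frame turns with the lever: x from the pin towards the free end, z up, y the side towards which it is pushed shut (when locked, towards the pail's axis). The lever is a steel strip 16 mm high (z -8 to 8), 5 mm thick, bowed like the ring towards -y; it is pushed on its -y face. A flat link joins it within 25 mm of the pin
- lever_a_push (a point): a point on the lever's pushing (-y) face, at x = 66, y = -9.6, z = 0 mm in the frame of lever_a_pivot and with the same axes: a good place to push. The push needed grows from almost nothing while the ring is loose (above 1.5 rad) to about 6 N here near 1.0 rad, and falls to nothing at the dead point
- lever_a_tip (a point): outer end of the lever's lip, 99 mm from the pin; the last 14 mm bend outwards (-y) as a thumb lip
- pail_b: the other pail, exactly the same make and size and fixed likewise, its lever already locked; to be left alone. Origin: centre of its underside
- lever_b (a joint): angle of the ring lever of pail_b, same meaning, 0 = locked; starts locked
- cup1: screw-capped specimen cup, 65 mm across, 72 mm tall, standing loose near the pails; origin at the centre of its underside
- cup2: specimen cup like cup1
- cup3: specimen cup like cup1, white cap
- bottle: amber reagent bottle, 64 mm across, 150 mm tall; origin at the centre of its underside
- scanner: hand-held barcode scanner lying on its side, 170 x 66 x 38 mm; origin on the bench below its middle
- cassette: flat test cassette, 70 x 20 x 5 mm; origin at the centre of its underside
- tape: roll of sealing tape lying flat, 68 mm across, 24 mm tall; origin at the centre of its underside

How it is judged:
By the outcome, as a careful person would: the job done as asked, in the order asked, and still so for the second after the job is handed in, with the robot touching nothing.
It also fails if it takes over 42 s, if anything falls off the work surface, if the arm or the gripper's body presses on something with over 40 N, if the wrist force passes 120 N, or if a joint passes its speed limit or range.

## Working session

There is one attempt and no reset: what is moved stays moved. The work goes in short steps, Python scripts to look and compute and a tool call to move; the robot and the scene stay as the last step left them, time stands still between calls to the robot, and variables do not carry over. Pictures are saved under pics/ and viewed, at most 10 in all, crops included, and the job is handed in when it is done.

Besides the shell and the picture viewer there is one more tool, called as a command line: name --argument value ..., lists and objects as JSON in quotes. drive_tool: Moves the arm, as the interface text tells. Its arguments: {"type":"object","properties":{"deltas":{"type":"array","items":{"type":"object","properties":{"dp":{"type":"array","items":{"type":"number","minimum":-1,"maximum":1}},"yaw":{"type":"number","minimum":-1,"maximum":1}}}},"grip":{"type":"number"},"newtons":{"type":"number"}},"required":["deltas"]}

```bash
mkdir -p pics; cat > h.py <<'E'
from station import *
import numpy as np, cv2
from scipy.spatial.transform import Rotation as R
def ray(c,u,v):
    K=np.array(c["K"]);x=(u-K[0,2])/K[0,0];y=(v-K[1,2])/K[1,1];k=c["k1"]
    a,b=x,y
    for _ in range(30):
        s=1+k*(a*a+b*b);a,b=x/s,y/s
    d=rot(c)@np.array([a,b,1]);return np.array(c["xyz"]),d
def rot(c):
    o=np.array(c["orientation"]);return o if o.shape==(3,3) else R.from_euler('xyz',o).as_matrix()
def onz(c,u,v,z):
    o,d=ray(c,u,v);return o+d*(z-o[2])/d[2]
def proj(c,p):
    q=rot(c).T@(np.array(p)-np.array(c["xyz"]));a,b=q[:2]/q[2];s=1+c["k1"]*(a*a+b*b);K=np.array(c["K"])
    return K[0,0]*a*s+K[0,2],K[1,1]*b*s+K[1,2]
E
python3 - <<'E'
from h import *
for n in("scene","top"):
    c=read_camera(n);cv2.imwrite(f"pics/{n}0.png",c["pixels"]);print(n,c["K"],c["k1"],c["xyz"],c["orientation"])
s=read_state();print(s)
E
```

```text
scene [[363.10940013   0.         327.04696188]
 [  0.         363.10940013 202.13161515]
 [  0.           0.           1.        ]] -0.07650307901799848 [ 0.88925512 -0.32058448  0.95735891] [-2.60746235 -0.00700077  0.93265706]
top [[390.28959426   0.         316.89696716]
 [  0.         390.28959426 201.08740152]
 [  0.           0.           1.        ]] 0.008000102944081166 [ 0.46196706 -0.02849049  1.04532603] [-3.08129508 -0.00593306 -1.57199562]
{'time_s': 0.1, 'qpos': array([-1.38419834e+00,  2.17685012e-01,  1.61481354e+00,  9.62675435e-06,
        1.31128845e+00, -1.12186171e-01]), 'qd': array([-0.0024332 , -0.00141568, -0.00493345,  0.00096571, -0.00166933,
        0.00041485]), 'joint_torque': array([-8.55441267e-04, -3.98076868e+01, -3.04968882e+01, -1.76170292e-04,
        4.22299316e-03,  1.43873883e-06]), 'eef_pos': array([ 0.18386669, -0.59656051,  0.23007412]), 'tool_rot': array([-3.13941314e+00, -2.54899935e-04,  2.98781403e-01]), 'contact_force': array([0.10767791, 0.19126319, 0.16538069]), 'wrist_torque': array([ 0.02122249, -0.00538501,  0.02296338]), 'grasp_force': 0.0, 'grip_width': 0.08544394619459773}
```

View pics/scene0.png

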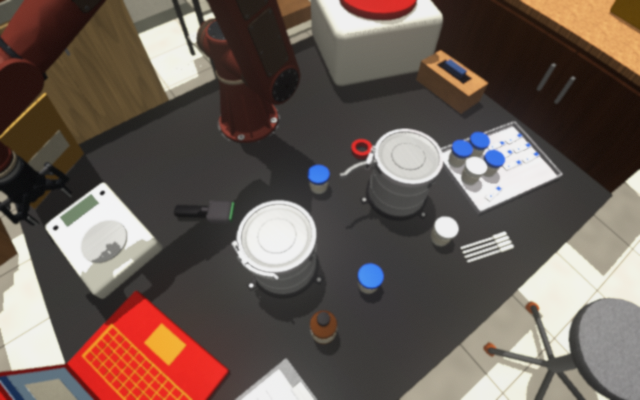

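View pics/top0.png

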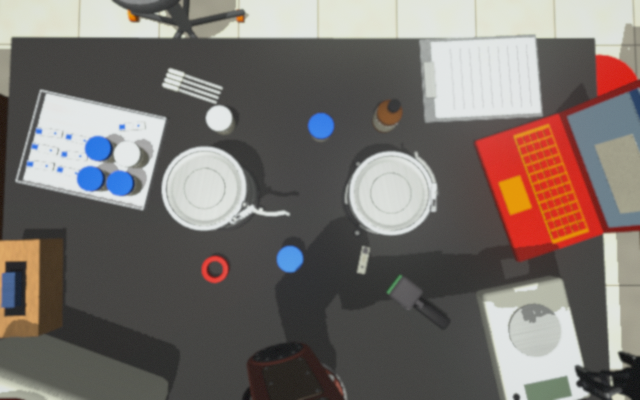

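Scene: pail A is at about (405,165) with its open lever tip at (343,175); pail B is at (277,238). Top: pail A's lid is centred near (204,188), with the lever running from (243,213) to (289,213). Pail B is at (391,192), and a blue cup at (289,259). The lever closes by swinging up in the image.

```bash
python3 - <<'E'
from h import *
t=read_camera("top");s=read_camera("scene")
a=cv2.resize(t["pixels"][140:240,150:310],None,fx=5,fy=5,interpolation=2)[:, :800]
b=cv2.resize(s["pixels"][110:230,320:480],None,fx=5,fy=5,interpolation=2)
cv2.imwrite("pics/ta.png",a);cv2.imwrite("pics/sa.png",b)
g=cv2.cvtColor(t["pixels"],6);m=((g>110)*255).astype(np.uint8);m[:140]=0;m[240:]=0;m[:,:155]=0;m[:,252:]=0
m=cv2.morphologyEx(m,cv2.MORPH_OPEN,np.ones((15,15)))
c=max(cv2.findContours(m,0,1)[0],key=cv2.contourArea);e=cv2.fitEllipse(c);print(e,onz(t,*e[0],.19),.182/ (np.mean(e[1])/390.3))
E
```

```text
((204.18881225585938, 188.55322265625), (84.61920928955078, 86.69268798828125), 125.24920654296875) [0.54136355 0.21368805 0.19      ] 0.8293014218947883
```

View pics/ta.png

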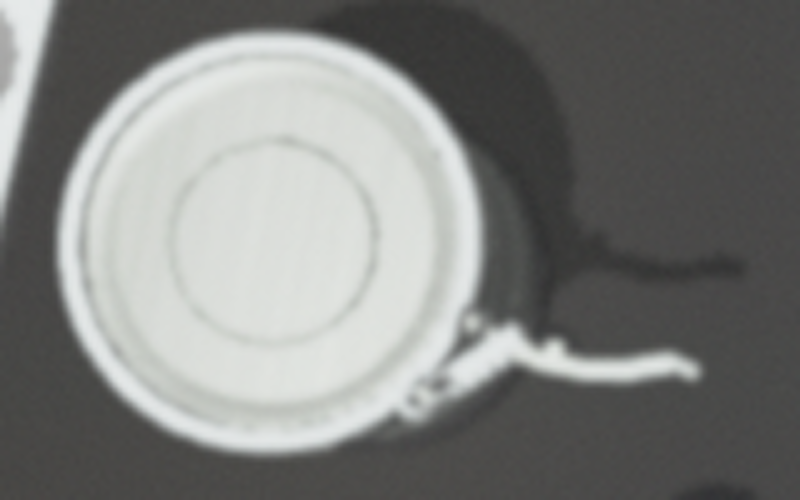

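View pics/sa.png

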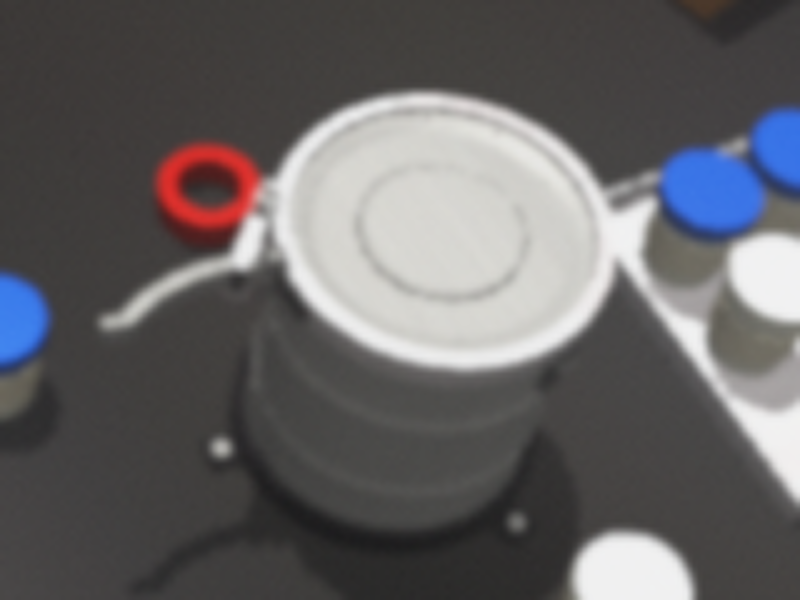

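```bash
cat >> h.py <<'E'
A=np.array([0.5414,0.2137])
def rz(a): return np.array([[np.cos(a),-np.sin(a)],[np.sin(a),np.cos(a)]])
def togo(p,yaw,z):
    s=read_state();e=s["eef_pos"];y=s["tool_rot"][2];d=np.array(p)-e[:2]
    return dict(xy_in_tool_units=(np.round([d@[np.cos(y),np.sin(y)]/.05,d@[np.sin(y),-np.cos(y)]/.05],2)),z=round((e[2]-z)/.05,2),yaw=round(-((yaw-y+np.pi)%(2*np.pi)-np.pi)/.12,2),e=e,y=y)
E
python3 - <<'E'
from h import *
t=read_camera("top");s=read_camera("scene")
def two(a,b):
    o1,d1=ray(t,*a);o2,d2=ray(s,*b);k=np.linalg.lstsq(np.c_[d1,-d2],o2-o1,rcond=None)[0]
    return (o1+k[0]*d1+o2+k[1]*d2)/2,np.linalg.norm(o1+k[0]*d1-o2-k[1]*d2)
print("tip",two((289.4,214.6),(340.6,174.4)))
f=lambda x,y:(150+x/5-.4,140+y/5-.4)
print("lid ring center",two((204.2,188.5),f(0,0) and (320+445/5,110+230/5)))
tip=onz(t,*f(697,373),.187)[:2];p0=onz(t,*f(470,322),.187)[:2];mid=onz(t,*f(600,378),.187)[:2]
print(tip,p0,mid,np.linalg.norm(p0-A),np.linalg.norm(p0-tip))
v=tip-A;d=np.linalg.norm(v);a=np.arccos((96**2+(d*1e3)**2-99**2)/(2*96*d*1e3))
for sg in(-1,1):print(A+.096*rz(sg*a)@(v/d))
E
```

```text
tip (array([0.48466597, 0.02737832, 0.19658844]), np.float64(0.0028759005943458913))
lid ring center (array([0.54221903, 0.21461184, 0.19046771]), np.float64(0.002564098329420178))
[0.4849606  0.02770091] [0.50749822 0.12755844] [0.48281103 0.07028578] 0.09257266432560998 0.10236928901924511
[0.50614542 0.1244077 ]
[0.52108909 0.11987321]
```

```bash
cat >> h.py <<'E'
PIN=np.array([0.5065,0.1245])
def F(deg,y=-.0245,x=.066): return PIN+rz(np.deg2rad(deg))@[x,y]
E
python3 - <<'E'
from h import *
print(F(-100,-.05),togo(F(-100,-.05),np.deg2rad(80),.26))
E
```

```text
[0.44579883 0.0681851 ] {'xy_in_tool_units': array([  8.92, -11.17]), 'z': np.float64(-0.58), 'yaw': np.float64(-9.15), 'e': array([ 0.18395877, -0.59703568,  0.23082626]), 'y': np.float64(0.298815797978945)}
```

drive_tool --deltas '[{"dp":[0,0,-0.8]},{"dp":[0.4,-0.5,-0.2]},{"dp":[0.75,-0.93,0]},{"dp":[0.75,-0.93,0]},{"dp":[0.75,-0.93,0]},{"dp":[0.75,-0.93,0]},{"dp":[0.75,-0.93,0]},{"dp":[0.75,-0.93,0]},{"dp":[0.75,-0.93,0]},{"dp":[0.75,-0.93,0]},{"dp":[0.75,-0.93,0]},{"dp":[0.4,-0.5,0]}]' --grip 0 --newtons 60

```text
invalid input at $.deltas[0]: expected keys dp, yaw
```

drive_tool --deltas '[{"dp":[0,0,0],"yaw":-1},{"dp":[0,0,0],"yaw":-1},{"dp":[0,0,0],"yaw":-1},{"dp":[0,0,0],"yaw":-1},{"dp":[0,0,0],"yaw":-1},{"dp":[0,0,0],"yaw":-1},{"dp":[0,0,0],"yaw":-1},{"dp":[0,0,0],"yaw":-1},{"dp":[0,0,0],"yaw":-1},{"dp":[0,0,0]}]'

```text
invalid input at $.deltas[9]: expected keys dp, yaw
```

```bash
python3 - <<'E'
from h import *
print(togo(F(-100,-.05),np.deg2rad(80),.17), read_state()["qpos"],read_state()["grip_width"])
E
```

```text
{'xy_in_tool_units': array([  8.92, -11.17]), 'z': np.float64(1.22), 'yaw': np.float64(-9.15), 'e': array([ 0.18395877, -0.59703568,  0.23082626]), 'y': np.float64(0.298815797978945)} [-1.38420225e+00  2.17233360e-01  1.61391046e+00  2.57809359e-05
  1.31130058e+00 -1.12228401e-01] 0.08556908619600898
```

drive_tool --deltas '[{"dp":[0,0,-0.8],"yaw":0},{"dp":[0.4,-0.5,-0.2],"yaw":0},{"dp":[0.75,-0.93,0],"yaw":0},{"dp":[0.75,-0.93,0],"yaw":0},{"dp":[0.75,-0.93,0],"yaw":0},{"dp":[0.75,-0.93,0],"yaw":0},{"dp":[0.75,-0.93,0],"yaw":0},{"dp":[0.75,-0.93,0],"yaw":0},{"dp":[0.75,-0.93,0],"yaw":0},{"dp":[0.75,-0.93,0],"yaw":0},{"dp":[0.75,-0.93,0],"yaw":0},{"dp":[0.4,-0.5,0],"yaw":0}]' --grip 0 --newtons 60

```text
time_s: 1.8
eef_pos: [0.4073, -0.0359, 0.2816]
tool_rot: [3.142, -0.001, 0.302]
contact_force: [0.7, -0.4, -0.2]
grip_width: 0.0
grasp_force: 0.0
```

drive_tool --deltas '[{"dp":[0,0,0],"yaw":-1},{"dp":[0,0,0],"yaw":-1},{"dp":[0,0,0],"yaw":-1},{"dp":[0,0,0],"yaw":-1},{"dp":[0,0,0],"yaw":-1},{"dp":[0,0,0],"yaw":-1},{"dp":[0,0,0],"yaw":-1},{"dp":[0,0,0],"yaw":-1},{"dp":[0,0,0],"yaw":-1},{"dp":[0,0,0],"yaw":0}]'

```text
time_s: 3.05
eef_pos: [0.4068, -0.0384, 0.2813]
tool_rot: [3.141, -0.0, 1.377]
contact_force: [0.4, -0.4, -0.1]
grip_width: -0.0001
grasp_force: 0.0
```

```bash
python3 - <<'E'
from h import *
print(togo(F(-100,-.05),np.deg2rad(80),.17), read_state()["qpos"],read_state()["grip_width"])
E
```

```text
{'xy_in_tool_units': array([2.24, 0.36]), 'z': np.float64(2.23), 'yaw': np.float64(-0.16), 'e': array([ 0.40679688, -0.03842055,  0.28134377]), 'y': np.float64(1.377408868142077)} [-2.66339283e-01 -3.14527352e-01  2.02925676e+00  1.22887130e-05
  1.42670842e+00 -7.29535875e-02] -8.369884064810393e-05
```

drive_tool --deltas '[{"dp":[0.75,0.1,0],"yaw":-0.16},{"dp":[0.75,0.1,0],"yaw":0},{"dp":[0.74,0.1,0],"yaw":0},{"dp":[0,0.05,0.7],"yaw":0},{"dp":[0,0,0.8],"yaw":0},{"dp":[0,0,0.7],"yaw":0},{"dp":[0,0,0],"yaw":0}]'

```text
time_s: 3.92
eef_pos: [0.4411, 0.0687, 0.1682]
tool_rot: [-3.134, 0.001, 1.397]
contact_force: [-0.1, 0.0, -1.2]
grip_width: -0.0001
grasp_force: 0.0
```

```bash
python3 - <<'E'
from h import *
print(togo(F(-100),np.deg2rad(80),.17))
t=read_camera("top");s=read_camera("scene")
a=cv2.resize(t["pixels"][140:280,150:330],None,fx=3,fy=3,interpolation=2)
b=cv2.resize(s["pixels"][80:220,300:420],None,fx=3,fy=3,interpolation=2)
cv2.imwrite("pics/c1.png",cv2.hconcat([a,b])[:,:800] if 900>800 and 0 else cv2.resize(cv2.hconcat([a,b]),(800,373)))
E
```

```text
{'xy_in_tool_units': array([0.01, 0.6 ]), 'z': np.float64(-0.04), 'yaw': np.float64(0.0), 'e': array([0.44109075, 0.06871197, 0.16822291]), 'y': np.float64(1.3965127131082307)}
```

View pics/c1.png

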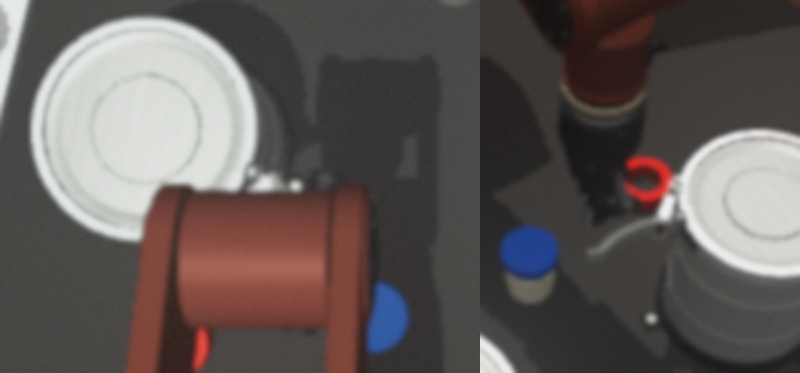

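The top view shows the arm hiding the fingers. In the scene view (right half of the picture) the fingertips, at about (605,205), stand just behind the middle of the lever (640,230), on its pushing side and clear of the cup.

drive_tool --deltas '[{"dp":[0,0.2,0],"yaw":0},{"dp":[0,0.2,0],"yaw":0},{"dp":[0,0.2,0],"yaw":0},{"dp":[-0.027,0.08,0],"yaw":-0.5},{"dp":[-0.027,0.08,0],"yaw":-0.5},{"dp":[-0.027,0.08,0],"yaw":-0.5},{"dp":[-0.027,0.08,0],"yaw":-0.5},{"dp":[-0.027,0.08,0],"yaw":-0.5},{"dp":[-0.027,0.08,0],"yaw":-0.5}]'

```text
time_s: 5.15
eef_pos: [0.4973, 0.0548, 0.1713]
tool_rot: [-3.14, -0.001, 1.76]
contact_force: [-2.6, 0.9, 1.2]
grip_width: 0.0
grasp_force: 1.0
```

drive_tool --deltas '[{"dp":[-0.027,0.08,0],"yaw":-0.5},{"dp":[-0.027,0.08,0],"yaw":-0.5},{"dp":[-0.027,0.08,0],"yaw":-0.5},{"dp":[-0.027,0.08,0],"yaw":-0.5},{"dp":[-0.027,0.08,0],"yaw":-0.5},{"dp":[-0.027,0.08,0],"yaw":-0.5}]'

```text
time_s: 5.9
eef_pos: [0.521, 0.0549, 0.1707]
tool_rot: [-3.137, -0.003, 2.12]
contact_force: [-4.7, -0.5, 1.6]
grip_width: -0.0001
grasp_force: 2.0
```

```bash
python3 - <<'E'
from h import *
s=read_state();d=np.rad2deg(s["tool_rot"][2])-180
print(d,togo(F(d),np.deg2rad(d+180),.17),s["contact_force"])
t=read_camera("top");s=read_camera("scene")
a=cv2.resize(t["pixels"][140:280,150:330],None,fx=3,fy=3,interpolation=2)
b=cv2.resize(s["pixels"][80:220,300:420],None,fx=3,fy=3,interpolation=2)
cv2.imwrite("pics/c2.png",cv2.resize(cv2.hconcat([a,b]),(800,373)))
E
```

```text
-58.52579764277206 {'xy_in_tool_units': array([ 0.02, -0.01]), 'z': np.float64(0.01), 'yaw': np.float64(-0.0), 'e': array([0.5210092, 0.0548983, 0.1706655]), 'y': np.float64(2.1201247873674847)} [-4.73614102 -0.482019    1.63780977]
```

View pics/c2.png

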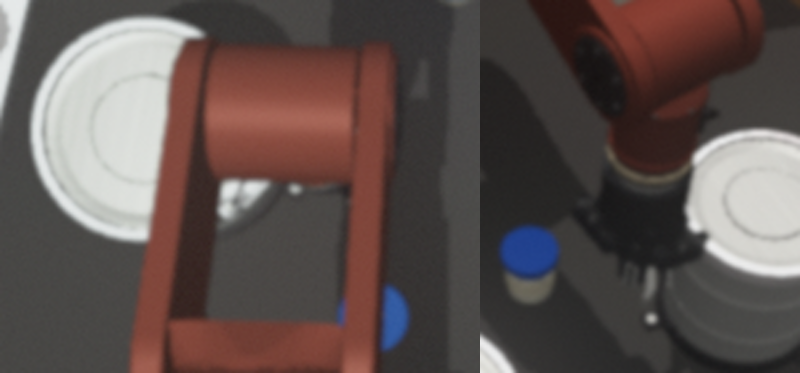

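The lever is being pushed as planned: its tip shows below the fingers at (650,285), at about 5 N. I'll continue.

drive_tool --deltas '[{"dp":[-0.027,0.08,0],"yaw":-0.5},{"dp":[-0.027,0.08,0],"yaw":-0.5},{"dp":[-0.027,0.08,0],"yaw":-0.5},{"dp":[-0.027,0.08,0],"yaw":-0.5},{"dp":[-0.027,0.08,0],"yaw":-0.5},{"dp":[-0.027,0.08,0],"yaw":-0.5}]'

```text
time_s: 6.75
eef_pos: [0.5451, 0.0637, 0.1706]
tool_rot: [-3.139, -0.002, 2.479]
contact_force: [-4.5, -1.3, -0.7]
grip_width: 0.0002
grasp_force: 1.5
```

drive_tool --deltas '[{"dp":[-0.027,0.08,0],"yaw":-0.5},{"dp":[-0.027,0.08,0],"yaw":-0.5},{"dp":[-0.027,0.08,0],"yaw":-0.5},{"dp":[-0.027,0.08,0],"yaw":-0.5}]'

```text
time_s: 7.25
eef_pos: [0.5594, 0.0744, 0.1709]
tool_rot: [-3.141, 0.0, 2.719]
contact_force: [-0.6, -1.4, 0.3]
grip_width: 0.0
grasp_force: 0.7
```

drive_tool --deltas '[{"dp":[-0.027,0.08,0],"yaw":-0.5},{"dp":[-0.027,0.08,0],"yaw":-0.5},{"dp":[-0.027,0.08,0],"yaw":-0.5}]'

```text
time_s: 7.62
eef_pos: [0.5684, 0.0846, 0.1716]
tool_rot: [3.141, 0.002, 2.898]
contact_force: [0.6, 0.2, -0.0]
grip_width: 0.0001
grasp_force: 0.0
```

```bash
python3 - <<'E'
from h import *
s=read_state();d=np.rad2deg(s["tool_rot"][2])%360-180
print(d,togo(F(d),np.deg2rad(d+180),.17),s["contact_force"])
t=read_camera("top");s=read_camera("scene")
a=cv2.resize(t["pixels"][140:280,150:330],None,fx=3,fy=3,interpolation=2)
b=cv2.resize(s["pixels"][80:220,300:420],None,fx=3,fy=3,interpolation=2)
cv2.imwrite("pics/c3.png",cv2.resize(cv2.hconcat([a,b]),(800,373)))
E
```

```text
-13.938040893942627 {'xy_in_tool_units': array([ 0.07, -0.01]), 'z': np.float64(0.03), 'yaw': np.float64(-0.0), 'e': array([0.56843852, 0.08459198, 0.17158832]), 'y': np.float64(2.8983279487128804)} [ 0.55606393  0.19705266 -0.01307072]
```

View pics/c3.png

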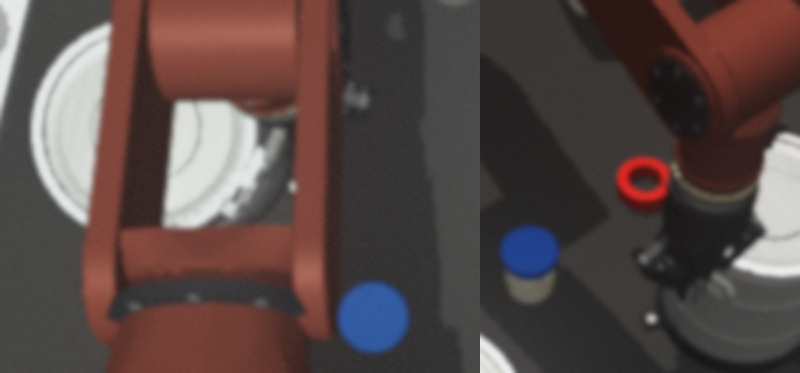

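The force has dropped to zero past the dead point, and in the top view the lever lies along the ring near (265,170). One small follow-through to confirm, then I'll back off.

drive_tool --deltas '[{"dp":[-0.027,0.08,0],"yaw":-0.5},{"dp":[-0.027,0.08,0],"yaw":-0.5},{"dp":[0,0,0],"yaw":0}]'

```text
time_s: 8.1
eef_pos: [0.5721, 0.0919, 0.1715]
tool_rot: [3.141, 0.001, 3.016]
contact_force: [0.5, 0.2, -1.8]
grip_width: -0.0001
grasp_force: 0.0
```

drive_tool --deltas '[{"dp":[0,-0.4,0],"yaw":0},{"dp":[0,-0.5,0],"yaw":0},{"dp":[0,0,-0.6],"yaw":0},{"dp":[0,0,-0.8],"yaw":0},{"dp":[0,0,-0.8],"yaw":0},{"dp":[0,-0.9,0],"yaw":0},{"dp":[0,-0.9,0],"yaw":0},{"dp":[0,-0.9,0],"yaw":0},{"dp":[0,-0.9,0],"yaw":0},{"dp":[0,0,0],"yaw":0}]'

```text
time_s: 9.35
eef_pos: [0.5427, -0.1355, 0.2813]
tool_rot: [-3.14, -0.0, 3.011]
contact_force: [-0.5, -0.3, 0.9]
grip_width: 0.0001
grasp_force: 0.0
```

```bash
python3 - <<'E'
from h import *
t=read_camera("top");s=read_camera("scene")
cv2.imwrite("pics/d.png",cv2.resize(cv2.vconcat([cv2.resize(t["pixels"][60:300,140:460],(800,600)),])  ,(800,600)))
cv2.imwrite("pics/e.png",cv2.resize(s["pixels"][80:320,160:480],(800,600)))
E
```

```text
(no output)
```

View pics/d.png

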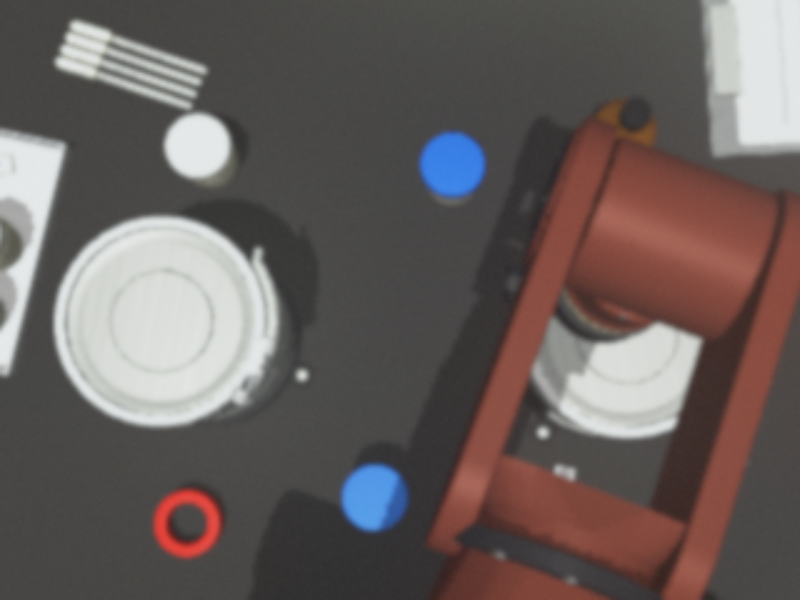

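View pics/e.png

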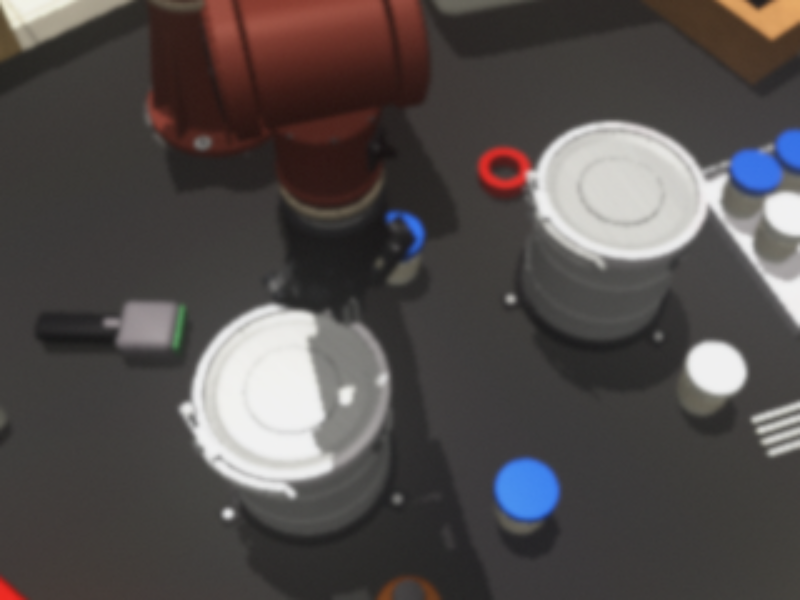

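Both views show pail A's lever lying along its ring (top view, tip at (258,250)), just as on pail B. Nothing else has moved and the robot is clear.

```bash
python3 -c "
from station import *
print(finish_job())"
```

```text
the job is handed in; nothing more can be done
None
```

Pail A's lever is snapped home against its ring, pushed shut with the backs of the closed fingers; both camera views show it locked, pail B still shut and the rest in place, and the job is handed in (no verdict returned).

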